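# Change the line diagram on the dispatcher's reading stand

## Robot

A 7-joint arm with a two-finger parallel gripper is mounted at the origin on the work surface. World frame = base frame: x ahead of the robot, y to its left, z up, the work surface at z = 0. Lengths are in m, angles in rad, forces in N, time in s.
With the tool pointing down it reaches from about 0.4 to 0.85 m from the base axis. Payload 4.4 kg.
Tool frame: the origin (TCP) lies midway between the tips of the shut fingers; the grasp point (between the pads) lies 19 mm behind it; y points along the fingers, z is the direction in which the jaws open and shut, and the axes are right-handed (so a half turn about y gives the same grasp; the last joint's range is limited). The gripper opens to 94 mm and grips with 3 to 60 N. Pads are 16 mm wide; open, the fingers measure 119 mm over their backs; the gripper's body (75 mm by 177 mm) begins 78 mm behind the grasp point.
Start: joints at [-1.226, 0.628, 0.038, 1.517, -0.027, 0.996, -0.02], TCP at [0.26, 0.596, 0.205] pointing down, gripper open.
Joint ranges: [-3.06, 3.06], [-0.37, 2.12], [-1.25, 1.32], [0.18, 2.47], [-1.1, 4.24], [0.23, 1.98], [-2.94, 2.94]. Speed limits (rad/s): [2.57, 2.57, 3.14, 3.14, 3.14, 3.14, 3.14].

## Interface

Orientations are given as a unit quaternion [w, x, y, z].
In Python, from plant import env gives the robot as it stands.
- The arm moves only by the shell command python3 -m jog 'ROWS' [FORCE]. ROWS is JSON, a list of rows, each a list of 3 entries, a list of its own where there are three numbers: the opening in per cent of the stroke, from 0 (shut) to 100 (fully open), then the shift along the tool's x, y, z in m, then the turn, a rotation vector about the tool's x, y, z in rad. A call has 1 to 12 rows; each row is the pose to reach, as a shift and turn from the pose commanded when the call began, along the tool's axes at that moment; what a row does not reach only later rows make up. A row lasts 1/8 s, in which the tool goes at most 62.5 mm and 10.7 degrees, less where a joint would pass 70% of its speed; a pose out of reach is approached as far as the arm can. A call with a gripper value outside its range is refused whole. The fingers move at their own pace and stop on an object; FORCE is the grip in N (left out, the last holds). Time passes only in rows, so rows that repeat a pose let the fingers close. It gives the time, the measured TCP pose, the force and the opening at its end, in the units of the state.
- env.get_state(): the state, without advancing time (a new reading comes with each control period).
- env.snapshot(name): name is "scene" or "top"; returns a dict with "color" (384x512x3 uint8, red, green, blue), "K" (3x3 intrinsics, pixels), "R" (3x3) and "t" (3): a world point X has camera coordinates R X + t. Camera axes: x right, y down, z forward; pixel columns grow to the right and rows downward; lengths in m; the calibration is good to about 2 mm. A picture is of the moment at which its call begins. There is no depth.
- env.finish_job(): hands the job in, once; it reports no verdict.
The state is a dict: "t": time; "joint_pos": joint angles; "joint_velocities": joint speeds; "tau": joint torques, N m; "tool_pos": TCP position; "tool_rot": TCP orientation; "wrist_force": force on the tool from outside, world axes, zero at the start; "moment": the same for the moment, N m; "grip_width": opening from 0.0 (shut) to 1.0 (fully open).
Only numpy, scipy, OpenCV 4.12 (cv2) and the standard library are available. Lean on these libraries where they do the work, as an engineer would, in place of code of your own. Each camera call takes 0.05 s, during which the arm holds its last target. There are 200 camera calls.

## Task

Change the framed line diagram on the reading stand: take down the tall panel that leans there and file it upright, right down, in the empty slot of the sorter, and put the wide panel from the sorter up in its place. Lean it on the stand with its foot on the rubber mat and its back against the bar, picture side to the reader (away from the robot), square and roughly centred, at 60 degrees to the desk so that it stays there by itself. Do not drop the panels, and leave the other things in the sorter, the microphone and the stapler where they are.

Things in the scene. Friction and masses are not known exactly. Their poses are not given: they have to be found in the camera images.
- wide_mid (a point): The wide panel, a framed line diagram: dark wooden frame, white sheet with black lines, 200 mm wide, 165 mm high, 12 mm thick, 0.2-0.4 kg; the widest thing in the sorter. Point at its centre. x = out of its picture side (the back is plain brown), y = along its width, z = to its top edge. Starts upright in one of the sorter's slots, picture side to the sorter's +x.
- old_mid (a point): The tall panel, a framed line diagram that at first leans on the stand at about 70 degrees to the desk: 150 mm wide, 200 mm high, 12 mm thick, 0.2-0.4 kg. Point at its centre, axes as for the wide panel.
- narrow_mid (a point): The narrow panel, a framed line diagram that stays in the sorter: 120 mm wide, 165 mm high, 12 mm thick. Point at its centre, axes as for the wide panel.
- log_mid (a point): The log book, grey cloth covers, stays in the sorter: 150 mm wide, 160 mm high, 14 mm thick. Point at its centre, x = across its thickness, z up.
- stand: The reading stand, fixed: grey steel plate 190 x 250 x 8 mm (x = -50 to +140 mm) with a rubber mat on it and a hoop of round steel bar, two posts at x = 0, y = +-110 mm, and thin stays from the posts down to x = -35 mm. Origin on the desk under the bar. x = to the reader: a panel's foot stands at positive x, its back rests on the bar, its top leans to -x. y = along the bar.
- bar_mid (a point): Middle of the stand's level bar, on its centre line: 10 mm thick round bar along the stand's y, 196 mm long between the bends, centre line 106 mm above the desk at x = 0 of the stand.
- mat_mid (a point): Middle of the rubber mat's top face, 11 mm above the desk. The mat measures 145 mm along the stand's x (from -15 to +130 mm of the stand) and 232 mm along y; panels grip it well (friction about 0.9).
- sorter: The sorter, fixed: grey steel rack 262 mm long (x), 160 mm deep (y), with four slots in a row at x = -87, -29, +29, +87 mm; panels stand in them with their width along y. Slot floor 5 mm above the desk; folded dividers 150 mm deep end 120 mm above the desk; a slot is 17 mm wide at the floor, 26 mm at the top. Origin on the desk under its middle.
- outcard: The empty slot, fixed: the middle of its floor, 5 mm above the desk. x = across the slot (same as the sorter's x), y = along it, z up. A white card strip, 14 x 150 mm and under 1 mm thick, lies on its floor.
- mic: Desk microphone between stand and sorter: black base 110 x 80 x 30 mm, steel neck and head 161 mm high. Loose; origin in the middle of the base, on the desk.
- stapler: Stapler, loose, 150 x 36 mm, 58 mm high; origin in the middle of its underside, x = along it.
Not all that is in view belongs to the job. What is shaped like the part that bears wide_mid but blue is not meant.

How it is judged:
By the outcome, as a careful person would: the job done as asked, in the order asked, and still so for the second after the job is handed in, with the robot touching nothing.
It also fails if it takes over 72 s, if anything falls off the work surface, if the arm or the gripper's body presses on something with over 40 N, if the wrist force passes 120 N, or if a joint passes its speed limit or range.

## Working session

There is one attempt and no reset: what is moved stays moved. The work goes in short steps, Python scripts to look and compute and a shell command to move; the robot and the scene stay as the last step left them, time stands still between calls to the robot, and variables do not carry over. Pictures are saved under pics/ and viewed, about 8 in all and at most 12, crops included, and the job is handed in when it is done.

```bash
ls; mkdir -p pics; python3 - <<'E'
from plant import env
import cv2,numpy as np
s=env.get_state();print({k:np.round(v,3).tolist() for k,v in s.items()})
for n in("scene","top"):
    p=env.snapshot(n);cv2.imwrite(f"pics/{n}0.png",cv2.resize(p["color"][:,:,::-1],None,fx=1.5,fy=1.5));print(n,p["K"].round(1).tolist(),p["R"].round(3).tolist(),p["t"].round(3).tolist(),"cam",(-p["R"].T@p["t"]).round(3))
E
```

```text
pics
{'t': 0.0, 'joint_pos': [-1.226, 0.629, 0.038, 1.518, -0.027, 0.996, -0.02], 'joint_velocities': [0.001, 0.001, -0.0, -0.0, -0.001, -0.001, -0.0], 'tau': [-0.0, -54.971, 1.143, -18.664, -0.052, 0.023, 0.0], 'tool_pos': [0.259, 0.595, 0.205], 'tool_rot': [-0.692, 0.693, -0.144, 0.144], 'wrist_force': [-0.373, 0.313, -0.344], 'moment': [0.028, -0.027, -0.011], 'grip_width': 1.0}
scene [[390.7, 0.0, 256.5], [0.0, 390.7, 188.0], [0.0, 0.0, 1.0]] [[-0.792, 0.61, 0.013], [0.383, 0.514, -0.768], [-0.475, -0.603, -0.64]] [0.349, -0.12, 1.226] cam [0.905 0.588 0.689]
top [[460.1, 0.0, 256.5], [0.0, 460.1, 187.0], [0.0, 0.0, 1.0]] [[0.097, -0.995, 0.001], [-0.971, -0.095, -0.22], [0.219, 0.02, -0.975]] [-0.0, 0.493, 1.41] cam [0.169 0.018 1.484]
```

View pics/scene0.png

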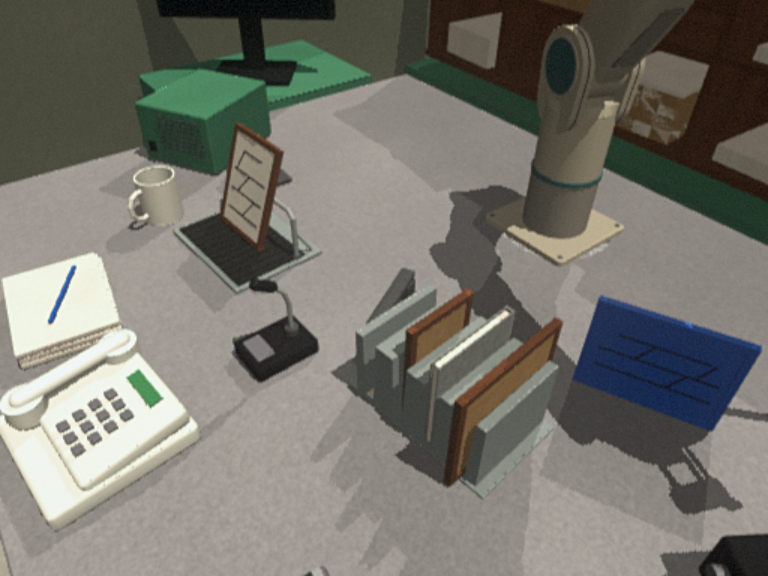

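View pics/top0.png

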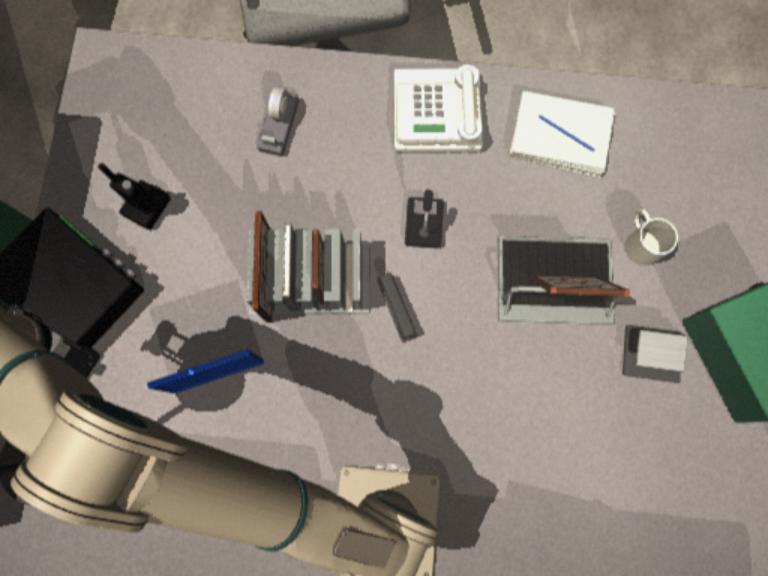

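The scene view shows the tall panel on the stand at about (250,190), the microphone at (275,345) and the sorter at (460,390). The wide panel is at the sorter's right end, about (510,400). The top view shows the sorter at (310,265), with the wide panel leftmost (260,265), then the log book (290,265), the narrow panel (317,265) and the empty slot (350,270). The stand is at (557,280).

Two things are shaped like the wide panel: the brown-framed one in the sorter at (505,400) in the scene view, which is the one meant, and the blue one at (665,360), which is the excluded decoy. The crop below confirms this.

```bash
cat > h.py <<'E'
import numpy as np,cv2
from plant import env
def proj(p,X): 
    c=p["R"]@np.asarray(X,float)+p["t"];u=p["K"]@c;return u[:2]/u[2]
def ray(p,uv):
    d=p["R"].T@np.linalg.inv(p["K"])@np.r_[uv,1.];return -p["R"].T@p["t"],d/np.linalg.norm(d)
def onz(p,uv,z):
    o,d=ray(p,uv);return o+d*(z-o[2])/d[2]
def tri(p,a,q,b):
    o,d=ray(p,a);o2,e=ray(q,b);s=np.linalg.lstsq(np.c_[d,-e],o2-o,rcond=None)[0]
    A=o+d*s[0];B=o2+e*s[1];return (A+B)/2,np.linalg.norm(A-B)
def tile(p,x,y,w,h,f):
    im=cv2.resize(p["color"][y:y+h,x:x+w,::-1],None,fx=f,fy=f,interpolation=cv2.INTER_CUBIC)
    for k in range((x+9)//10*10,x+w,10):
        cv2.line(im,(int((k-x+.5)*f),0),(int((k-x+.5)*f),5 if k%50 else 12),(0,255,255),1)
        if k%20==0: cv2.putText(im,str(k),(int((k-x)*f)-8,20),0,.35,(0,255,255),1)
    for k in range((y+9)//10*10,y+h,10):
        cv2.line(im,(0,int((k-y+.5)*f)),(5,int((k-y+.5)*f)),(0,255,255),1)
        if k%20==0: cv2.putText(im,str(k),(8,int((k-y)*f)+4),0,.35,(0,255,255),1)
    return im
E
python3 - <<'E'
from h import *
s=env.snapshot("scene");t=env.snapshot("top")
a=np.vstack([np.hstack([tile(t,160,135,100,75,4),tile(t,325,148,100,75,4)]),np.hstack([tile(s,232,195,160,120,2.5),tile(s,110,80,160,120,2.5)])])
cv2.imwrite("pics/c1.png",a);print(a.shape)
E
```

```text
(600, 800, 3)
```

View pics/c1.png

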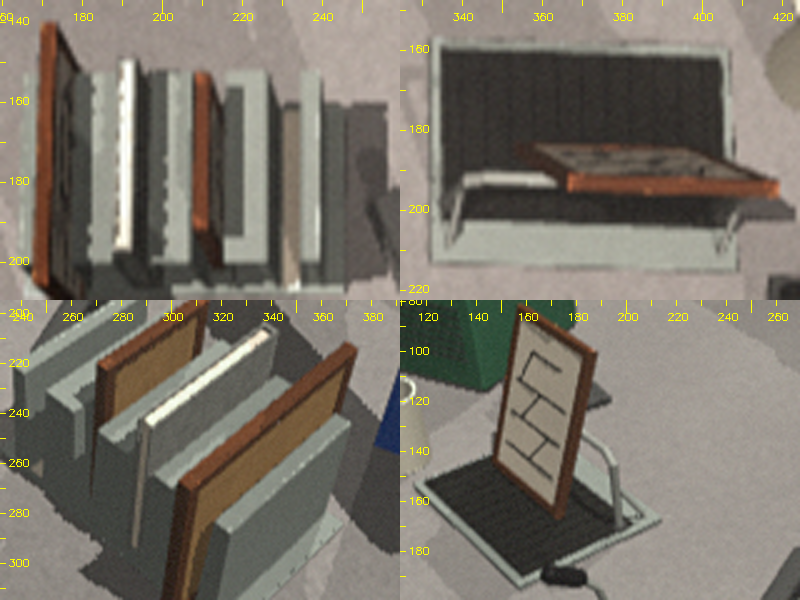

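The crop confirms the wide panel: brown frame, brown back facing +y, picture towards -y, in the end slot. The card in the empty slot runs (232.5,163) to (233,207) in the top view. The tall panel's top edge runs (367,194) to (419,195), off-centre to the right. Next I compute positions.

```bash
python3 - <<'E'
from h import *
np.set_printoptions(precision=4,suppress=True)
s=env.snapshot("scene");t=env.snapshot("top")
T1=lambda u,v:(160+u/4-.375,135+v/4-.375)
T2=lambda u,v:(325+(u-400)/4-.375,148+v/4-.375)
S3=lambda u,v:(232+u/2.5-.3,195+(v-300)/2.5-.3)
S4=lambda u,v:(110+(u-400)/2.5-.3,80+(v-300)/2.5-.3)
for n,uv in dict(pl_xfar_l=(432,38),far_r=(730,47),near_l=(433,270),near_r=(740,268)).items(): print(n,onz(t,T2(*uv),.008)[:2])
for n,uv in dict(l=(415,483),nearcam=(520,587),r=(660,520)).items(): print("S",n,onz(s,S4(*uv),.008)[:2])
print("tall +y",tri(t,T2(569,183),s,S4(595,351)));print("tall -y",tri(t,T2(777,187),s,S4(519,307)))
print("tall foot scene",onz(s,S4(496,459),.015),onz(s,S4(560,516),.015))
print("wide +x",tri(t,T1(47,24),s,S3(186,484)));print("wide -x",tri(t,T1(40,292),s,S3(350,347)))
for uv in((47,24),(40,292)):print("wide z.17",onz(t,T1(*uv),.170))
for uv in((203,74),(201,230)):print("narrow z.17",onz(t,T1(*uv),.170))
for uv in((127,62),(122,248)):print("log z.165",onz(t,T1(*uv),.165))
for uv in((285,112),(301,112),(284,290),(300,290)):print("card",onz(t,T1(*uv),.006)[:2])
for uv in((302,72),(321,72),(302,288),(321,288)):print("div-y",onz(t,T1(*uv),.12)[:2])
print("bar",onz(t,T2(470,180),.111),onz(t,T2(555,180),.111))
E
```

```text
pl_xfar_l [ 0.6279 -0.1944]
far_r [ 0.6444 -0.4423]
near_l [ 0.4324 -0.2072]
near_r [ 0.4584 -0.4551]
S l [ 0.6399 -0.4389]
S nearcam [ 0.6263 -0.1886]
S r [ 0.443  -0.1999]
tall +y (array([ 0.4687, -0.2692,  0.202 ]), np.float64(0.0029762505374240694))
tall -y (array([ 0.4817, -0.4183,  0.1992]), np.float64(0.0010052632101283162))
tall foot scene [ 0.5423 -0.4188  0.015 ] [ 0.5356 -0.2666  0.015 ]
wide +x (array([0.5814, 0.3135, 0.1697]), np.float64(0.0014557499109595841))
wide -x (array([0.381 , 0.2903, 0.1633]), np.float64(0.002012353028851251))
wide z.17 [0.5818 0.3128 0.17  ]
wide z.17 [0.3794 0.2898 0.17  ]
narrow z.17 [0.5545 0.1919 0.17  ]
narrow z.17 [0.4364 0.1792 0.17  ]
log z.165 [0.5597 0.2503 0.165 ]
log z.165 [0.4184 0.2357 0.165 ]
card [0.5764 0.1417]
card [0.5777 0.1284]
card [0.4266 0.126 ]
card [0.4279 0.1131]
div-y [0.5782 0.1226]
div-y [0.5796 0.108 ]
div-y [0.4096 0.1044]
div-y [0.411  0.0902]
bar [ 0.4862 -0.2153  0.111 ] [ 0.4925 -0.2799  0.111 ]
```

```bash
cat >> h.py <<'E'
from scipy.spatial.transform import Rotation as Ro
np.set_printoptions(precision=4,suppress=True)
def now():
    s=env.get_state();q=np.asarray(s["tool_rot"]);return np.array(s["tool_pos"]),Ro.from_quat(q[[1,2,3,0]]),s
def pose(g,yaw,lean,sgn=1,grasp=True):
    """g grasp point; panel normal yaw (deg), lean angle to desk (deg); sgn: tool z = sgn*picture normal"""
    a=np.radians(yaw);h=np.array([np.cos(a),np.sin(a),0]);l=np.radians(lean)
    y=np.cos(l)*h-np.sin(l)*np.array([0,0,1.]);z=sgn*(np.sin(l)*h+np.cos(l)*np.array([0,0,1.]))
    R=Ro.from_matrix(np.c_[np.cross(y,z),y,z]);return np.array(g)+(.019*y if grasp else 0),R
def rel(P,R):
    p,R0,s=now();return R0.inv().apply(P-p),(R0.inv()*R).as_rotvec()
E
python3 - <<'E'
from h import *
p,R,s=now();print(R.as_matrix())
for sg in(1,-1):
  for yw in (4,-84):print(sg,yw,rel(*pose([.5,.15,.40],yw,90,sg)))
E
```

```text
[[ 0.9168 -0.0003  0.3994]
 [-0.3994 -0.0006  0.9168]
 [-0.     -1.     -0.0006]]
1 4 (array([ 0.3986, -0.1756, -0.3127]), array([0.0006, 1.0902, 0.0003]))
1 -84 (array([ 0.3986, -0.1756, -0.3127]), array([0.0003, 2.6261, 0.0008]))
-1 4 (array([ 0.3986, -0.1756, -0.3127]), array([ 0.0004, -2.0514, -0.0007]))
-1 -84 (array([ 0.3986, -0.1756, -0.3127]), array([ 0.0006, -0.5155, -0.0002]))
```

```bash
python3 -m jog '[[50,[0,-0.06,0],[0,0,0]],[50,[0,-0.12,0],[0,0.1,0]],[50,[0.04,-0.18,-0.03],[0,0.2,0]],[50,[0.08,-0.19,-0.06],[0,0.35,0]],[50,[0.12,-0.19,-0.09],[0,0.5,0]],[50,[0.16,-0.19,-0.13],[0,0.65,0]],[50,[0.2,-0.19,-0.16],[0,0.8,0]],[50,[0.25,-0.19,-0.2],[0,0.95,0]],[50,[0.3,-0.19,-0.24],[0,1.09,0]],[50,[0.35,-0.19,-0.28],[0,1.09,0]],[50,[0.4,-0.19,-0.31],[0,1.09,0]],[50,[0.4,-0.19,-0.31],[0,1.09,0]]]' 
python3 - <<'E'
from h import *
p,R,s=now();print(p,R.as_matrix()[:,2],s["joint_pos"])
# tall: top centre, grasp 22 mm below the top along the panel; approach 80 mm off along it
u=np.array([-np.cos(np.radians(70)),-.024,np.sin(np.radians(70))])
top=np.array([.4752,-.3438,.2005])
for d in(.08,-.022):print(d,top+u*d,rel(*pose(top+u*d,4,70)))
E
```

```text
t: 1.8
tool_pos: [0.5046, 0.1461, 0.3958]
tool_rot: [-0.514, 0.515, -0.484, 0.486]
wrist_force: [-0.3, 0.1, -0.9]
grip_width: 0.499
[0.5046 0.1461 0.3958] [0.9982 0.0597 0.0016] [-0.6677  0.303   0.4618  1.5664 -0.1354  1.3035 -0.1287]
0.08 [ 0.4478 -0.3457  0.2757] (array([ 0.4872,  0.1391, -0.0798]), array([ 0.3475, -0.0095,  0.0043]))
-0.022 [ 0.4827 -0.3433  0.1798] (array([ 0.4866,  0.235 , -0.0449]), array([ 0.3475, -0.0095,  0.0043]))
```

```bash
python3 -m jog '[[50,[0.05,0,-0.01],[0,0,0]],[50,[0.1,0,-0.02],[0,0,0]],[50,[0.15,0,-0.03],[0,0,0]],[50,[0.2,0,-0.04],[0.05,0,0]],[50,[0.25,0,-0.05],[0.1,0,0]],[50,[0.3,0.01,-0.06],[0.15,0,0]],[50,[0.35,0.03,-0.07],[0.2,0,0]],[50,[0.4,0.06,-0.08],[0.25,0,0]],[50,[0.44,0.09,-0.08],[0.3,0,0]],[50,[0.475,0.12,-0.08],[0.347,-0.01,0]],[50,[0.487,0.139,-0.08],[0.347,-0.01,0]],[50,[0.487,0.139,-0.08],[0.347,-0.01,0]]]' 
python3 - <<'E'
from h import *
p,R,s=now();print(s["joint_pos"])
u=np.array([-np.cos(np.radians(70)),-.024,np.sin(np.radians(70))])
top=np.array([.4752,-.3438,.2005])
for d in(.04,-.022):print(d,rel(*pose(top+u*d,4,70)))
a=env.snapshot("scene");t=env.snapshot("top")
cv2.imwrite("pics/c2.png",np.hstack([tile(a,110,50,130,140,3),tile(t,310,120,130,140,3)]))
E
```

```text
t: 3.3
tool_pos: [0.4562, -0.3388, 0.255]
tool_rot: [0.601, -0.422, 0.391, -0.555]
wrist_force: [0.6, 0.6, -0.4]
grip_width: 0.502
[ 0.3697  0.3912  0.5347  1.9508 -0.7129  0.7649  1.4335]
0.04 (array([ 0.0064,  0.0365, -0.0011]), array([ 0.0043,  0.0082, -0.0039]))
-0.022 (array([ 0.0067,  0.0986, -0.0008]), array([ 0.0043,  0.0082, -0.0039]))
```

View pics/c2.png

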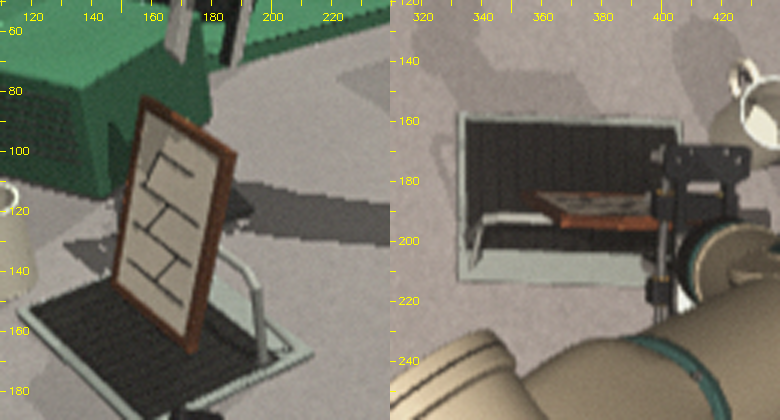

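The crop shows the open fingers at about (170,70) and (188,70), straddling the line of the tall panel, whose top edge runs (158,82)-(187,100). The way is clear, so I descend and grip.

```bash
python3 -m jog '[[50,[0.006,0.03,0],[0,0.01,0]],[50,[0.006,0.06,0],[0,0.01,0]],[50,[0.006,0.08,0],[0,0.01,0]],[50,[0.006,0.1,0],[0,0.01,0]],[50,[0.006,0.1,0],[0,0.01,0]],[0,[0.006,0.1,0],[0,0.01,0]],[0,[0.006,0.1,0],[0,0.01,0]],[0,[0.006,0.1,0],[0,0.01,0]],[0,[0.006,0.1,0],[0,0.01,0]],[0,[0.006,0.1,0],[0,0.01,0]]]' 35
python3 - <<'E'
from h import *
p,R,s=now();print(p,s["grip_width"]*94,s["wrist_force"],R.as_matrix()[:,2])
for x in ((p[0]-.05,p[1],.32),(.45,-.33,.42)):print(rel(*pose(x,4,70,1,False)),rel(*pose(x,4,90,1,False)))
E
```

```text
t: 4.65
tool_pos: [0.4908, -0.343, 0.1624]
tool_rot: [0.599, -0.42, 0.392, -0.558]
wrist_force: [-0.9, 0.1, 1.1]
grip_width: 0.126
[ 0.4908 -0.343   0.1624] 11.81604993530519 [-0.9024  0.1456  1.089 ] [0.9382 0.0652 0.3398]
(array([-0.0037, -0.1651,  0.0066]), array([ 0.0023, -0.0004, -0.0016])) (array([-0.0037, -0.1651,  0.0066]), array([-0.3467, -0.0002, -0.0016]))
(array([-0.0163, -0.2558,  0.0501]), array([ 0.0023, -0.0004, -0.0016])) (array([-0.0163, -0.2558,  0.0501]), array([-0.3467, -0.0002, -0.0016]))
```

```bash
python3 -m jog '[[0,[0,-0.006,0.004],[0,0,0]],[0,[0,-0.02,0.008],[0,0,0]],[0,[0,-0.04,0.012],[0,0,0]],[0,[0,-0.065,0.016],[0,0,0]],[0,[0,-0.09,0.02],[0,0,0]],[0,[0,-0.12,0.025],[0,0,0]],[0,[0,-0.15,0.03],[0,0,0]],[0,[-0.005,-0.18,0.035],[-0.05,0,0]],[0,[-0.01,-0.21,0.04],[-0.12,0,0]],[0,[-0.015,-0.235,0.045],[-0.2,0,0]],[0,[-0.016,-0.25,0.05],[-0.28,0,0]],[0,[-0.016,-0.256,0.05],[-0.346,0,0]]]' 35
python3 - <<'E'
from h import *
p,R,s=now();print(s["grip_width"]*94,s["wrist_force"],s["joint_pos"],R.as_matrix()[:,1:])
P,Q=pose([.502,.1277,.44],-83.9,90,1,False);print(rel(P,Q))
P,Q=pose([.52,-.1,.44],-40,90,1,False);print(rel(P,Q))
E
```

```text
t: 6.15
tool_pos: [0.4503, -0.3299, 0.4223]
tool_rot: [0.517, -0.517, 0.482, -0.482]
wrist_force: [-0.3, -0.0, -4.1]
grip_width: 0.125
11.777501050670773 [-0.2736 -0.0486 -4.0719] [ 0.1217  0.3909  0.718   1.4305 -0.2571  1.415   0.9121] [[ 0.0006  0.9975]
 [ 0.0002  0.0703]
 [-1.      0.0006]]
(array([-0.4528, -0.0176,  0.0837]), array([-0.0004,  1.5347, -0.0006]))
(array([-0.2244, -0.0176,  0.0857]), array([-0.0006,  0.7685, -0.0004]))
```

```bash
python3 -m jog '[[0,[-0.02,0,0.005],[0,0.06,0]],[0,[-0.06,-0.01,0.02],[0,0.18,0]],[0,[-0.1,-0.018,0.04],[0,0.32,0]],[0,[-0.15,-0.018,0.06],[0,0.48,0]],[0,[-0.2,-0.018,0.075],[0,0.64,0]],[0,[-0.25,-0.018,0.085],[0,0.8,0]],[0,[-0.3,-0.018,0.088],[0,0.96,0]],[0,[-0.35,-0.018,0.088],[0,1.12,0]],[0,[-0.4,-0.018,0.086],[0,1.28,0]],[0,[-0.435,-0.018,0.084],[0,1.42,0]],[0,[-0.45,-0.018,0.084],[0,1.51,0]],[0,[-0.453,-0.018,0.084],[0,1.535,0]]]' 35
python3 - <<'E'
from h import *
p,R,s=now();print(s["grip_width"]*94,s["wrist_force"],s["joint_pos"])
t=env.snapshot("top");a=env.snapshot("scene")
print("expected panel ends px", [ (proj(a,[p[0]+e*.075*.995,p[1]+e*.075*.105,p[2]-.1595]).round(1),proj(a,[p[0]+e*.075*.995,p[1]+e*.075*.105,p[2]+.0405]).round(1)) for e in(1,-1)])
P,Q=pose([.502,.1277,.30],-83.9,90,1,False);print(rel(P,Q))
cv2.imwrite("pics/c3.png",np.hstack([tile(a,232,90,200,210,2),tile(t,150,90,130,140,3)]))
E
```

```text
t: 7.65
tool_pos: [0.5014, 0.1289, 0.4393]
tool_rot: [0.038, -0.038, 0.707, -0.705]
wrist_force: [-0.7, 0.4, -3.8]
grip_width: 0.125
11.784905839061581 [-0.7499  0.4024 -3.8023] [-1.0095  0.3921  1.0836  1.5002 -0.3487  1.4569 -1.3811]
expected panel ends px [(array([245.1, 163.3]), array([244.4,  50.9])), (array([301.4, 132.8]), array([311.9,  28.4]))]
(array([-0.0001,  0.1394, -0.0003]), array([ 0.0014, -0.    , -0.0012]))
```

View pics/c3.png

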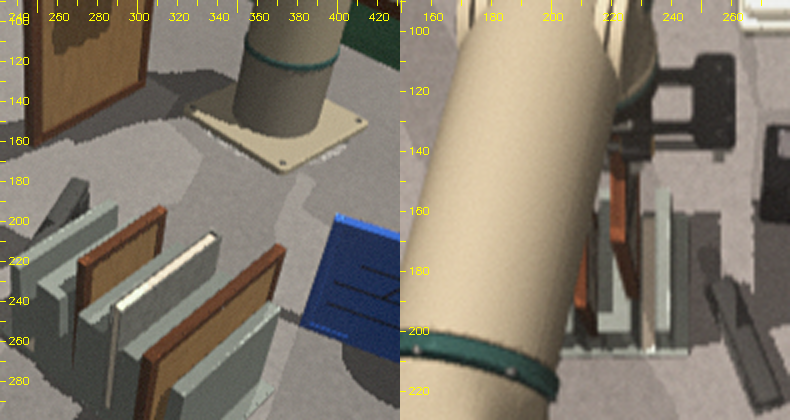

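The scene crop shows the tall panel hanging level, with its lower corners at (251,163) and (307,130) and its back face towards the camera. I lower it until the foot is just above the divider tops and look again.

```bash
python3 -m jog '[[0,[0,0.02,0],[0,0,0]],[0,[0,0.05,0],[0,0,0]],[0,[0,0.08,0],[0,0,0]],[0,[0,0.11,0],[0,0,0]],[0,[0,0.13,0],[0,0,0]],[0,[0,0.14,0],[0,0,0]],[0,[0,0.14,0],[0,0,0]]]' 35
python3 - <<'E'
from h import *
p,R,s=now();print(p)
t=env.snapshot("top");a=env.snapshot("scene")
x=np.array([.106,-.994,0]);y=np.array([.994,.106,0])
for n,cam in(("scene",a),("top",t)):
  for e in(1,-1):
    for f in(-1,1):
      print(n,"end",e,"face",f,"foot",proj(cam,p+.075*e*y+.006*f*x-[0,0,.1595]).round(1),"top",proj(cam,p+.075*e*y+.006*f*x+[0,0,.0405]).round(1))
cv2.imwrite("pics/c4.png",np.hstack([tile(a,232,120,130,150,3),tile(t,200,110,70,112,4)[:450]]))
E
```

```text
t: 8.62
tool_pos: [0.5021, 0.1271, 0.2992]
tool_rot: [0.037, -0.037, 0.707, -0.706]
wrist_force: [-0.3, -0.3, -3.0]
grip_width: 0.125
[0.5021 0.1271 0.2992]
scene end 1 face -1 foot [246.8 221.3] top [246.4 135.4]
scene end 1 face 1 foot [242.7 218.2] top [241.6 132.6]
scene end -1 face -1 foot [297.1 188.4] top [305.6 106.2]
scene end -1 face 1 foot [293.  185.9] top [300.8 104. ]
top end 1 face -1 foot [228.8 150.8] top [224.4 128.2]
top end 1 face 1 foot [232.7 150.8] top [228.9 128.2]
top end -1 face -1 foot [228.5 199.1] top [224.  183.8]
top end -1 face 1 foot [232.6 199.1] top [228.7 183.8]Traceback (most recent call last):
  File "<stdin>", line 9, in <module>
    return _nx.concatenate(arrs, 1, dtype=dtype, casting=casting)
           ~~~~~~~~~~~~~~~^^^^^^^^^^^^^^^^^^^^^^^^^^^^^^^^^^^^^^^
ValueError: all the input array dimensions except for the concatenation axis must match exactly, but along dimension 0, the array at index 0 has size 450 and the array at index 1 has size 448
```

```bash
python3 - <<'E'
from h import *
t=env.snapshot("top");a=env.snapshot("scene")
cv2.imwrite("pics/c4.png",np.hstack([tile(a,232,115,115,112,4),tile(t,200,110,70,112,4)]))
E
```

```text
(no output)
```

View pics/c4.png

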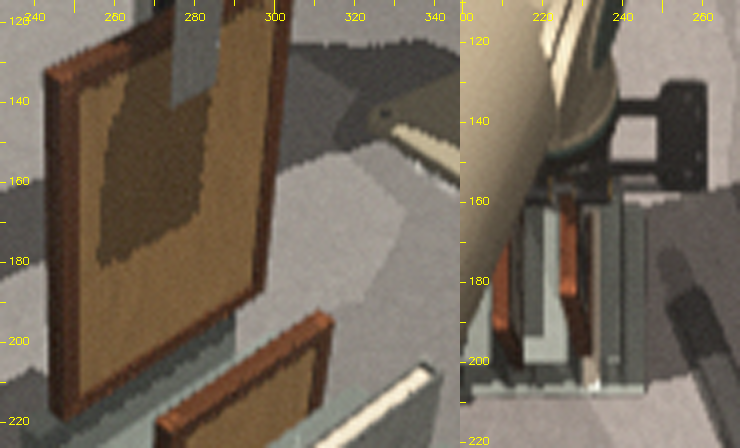

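The scene crop puts the foot at (249,220) and (297,188), and the top view has the panel's lower right corner at (232.4,198.6). Both agree with the predicted pose to about 2 mm across the slot, so I lower it in.

```bash
python3 -m jog '[[0,[0,0.01,0],[0,0,0]],[0,[0,0.025,0],[0,0,0]],[0,[0,0.04,0],[0,0,0]],[0,[0,0.055,0],[0,0,0]],[0,[0,0.07,0],[0,0,0]],[0,[0,0.085,0],[0,0,0]],[0,[0,0.1,0],[0,0,0]],[0,[0,0.112,0],[0,0,0]],[0,[0,0.12,0],[0,0,0]],[0,[0,0.125,0],[0,0,0]],[0,[0,0.125,0],[0,0,0]]]' 35
```

```text
t: 10.2
tool_pos: [0.5022, 0.128, 0.1739]
tool_rot: [0.038, -0.037, 0.707, -0.706]
wrist_force: [-0.0, 0.7, -3.2]
grip_width: 0.126
```

Free so far, with no added force. Now the last 10 mm, slowly.

```bash
python3 -m jog '[[0,[0,0.003,0],[0,0,0]],[0,[0,0.006,0],[0,0,0]],[0,[0,0.008,0],[0,0,0]],[0,[0,0.009,0],[0,0,0]],[0,[0,0.01,0],[0,0,0]],[0,[0,0.01,0],[0,0,0]]]' 35
```

```text
t: 10.95
tool_pos: [0.5022, 0.1281, 0.1643]
tool_rot: [0.038, -0.037, 0.707, -0.705]
wrist_force: [-1.0, 0.4, -1.1]
grip_width: 0.128
```

```bash
python3 -m jog '[[0,[0,0.001,0],[0,0,0]],[0,[0,0.002,0],[0,0,0]],[0,[0,0.002,0],[0,0,0]]]' 35
```

```text
t: 11.32
tool_pos: [0.5022, 0.1278, 0.1641]
tool_rot: [0.038, -0.037, 0.707, -0.705]
wrist_force: [-7.1, -0.2, 18.2]
grip_width: 0.12
```

It is on the floor. I release with a limited opening and rise.

```bash
python3 -m jog '[[0,[0,-0.001,0],[0,0,0]],[16,[0,-0.001,0],[0,0,0]],[22,[0,-0.001,0],[0,0,0]],[30,[0,-0.001,0],[0,0,0]],[30,[0,-0.001,0],[0,0,0]],[30,[0,-0.02,0],[0,0,0]],[30,[0,-0.05,0],[0,0,0]],[30,[0,-0.1,0],[0,0,0]],[30,[0,-0.15,0],[0,0,0]],[40,[0,-0.15,0],[0,0,0]]]' 
python3 - <<'E'
from h import *
p,R,s=now();print(s["joint_pos"])
w=np.array([.4806,.3013,.170])
for z in(.25,.148):print(rel(*pose([w[0],w[1],z],-83.6,90)))
t=env.snapshot("top");a=env.snapshot("scene")
cv2.imwrite("pics/c5.png",np.hstack([tile(a,232,130,150,190,2.5),tile(t,150,120,110,136,3.5)[:475]][:1]+[cv2.copyMakeBorder(tile(t,150,120,110,110,3.5),0,475-385,0,0,0)]))
E
```

```text
t: 12.58
tool_pos: [0.5045, 0.1275, 0.3153]
tool_rot: [0.04, -0.035, 0.707, -0.705]
wrist_force: [-0.5, 0.5, -0.2]
grip_width: 0.37
[-0.9672  0.4771  1.0222  1.7426 -0.4444  1.1657 -1.2814]
(array([ 0.006 ,  0.0848, -0.1751]), array([ 0.0028, -0.0054, -0.008 ]))
(array([ 0.0068,  0.1868, -0.1748]), array([ 0.0028, -0.0054, -0.008 ]))
```

View pics/c5.png

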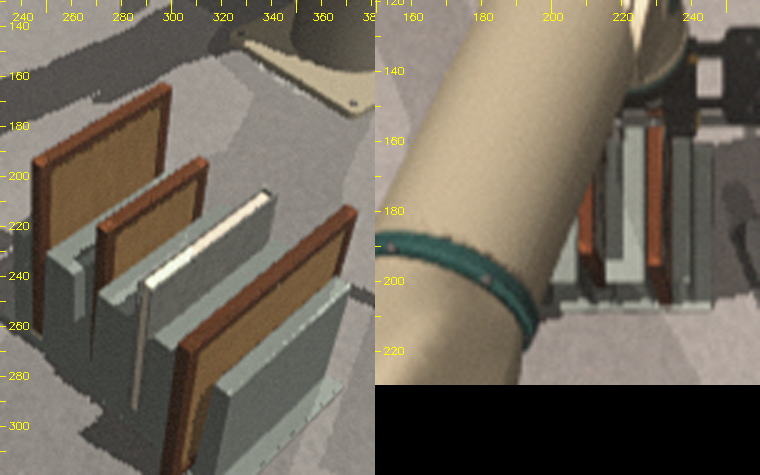

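The crop shows the tall panel upright in the end slot, with its top edge (238,193)-(299,165), the neighbours unmoved and the log book in place. On to the wide panel.

```bash
python3 -m jog '[[40,[0,0,-0.04],[0,0,0]],[40,[0.002,0.01,-0.08],[0,0,0]],[40,[0.004,0.03,-0.12],[0,0,0]],[40,[0.006,0.06,-0.15],[0,0,0]],[40,[0.006,0.08,-0.17],[0.003,-0.005,-0.008]],[40,[0.006,0.085,-0.175],[0.003,-0.005,-0.008]],[40,[0.006,0.085,-0.175],[0.003,-0.005,-0.008]],[40,[0.006,0.085,-0.175],[0.003,-0.005,-0.008]]]' 
python3 - <<'E'
from h import *
p,R,s=now()
print(rel(*pose([.4812,.3011,.153],-83.6,90)))
a=env.snapshot("scene");x=np.array([.106,-.994,0]);y=np.array([.994,.106,0])
print("tall top +y corners exp",[proj(a,[.502,.1277,.205]+e*.075*y-.006*x).round(1) for e in(1,-1)])
cv2.imwrite("pics/c6.png",tile(a,232,130,180,190,3))
E
```

```text
t: 13.68
tool_pos: [0.4788, 0.3, 0.2284]
tool_rot: [-0.037, 0.04, -0.706, 0.707]
wrist_force: [-0.1, -0.7, 0.9]
grip_width: 0.4
(array([-0.003 ,  0.0944, -0.0009]), array([-0.0011, -0.0029,  0.0052]))
tall top +y corners exp [array([246.9, 196.6]), array([299.8, 164.5])]
```

View pics/c6.png

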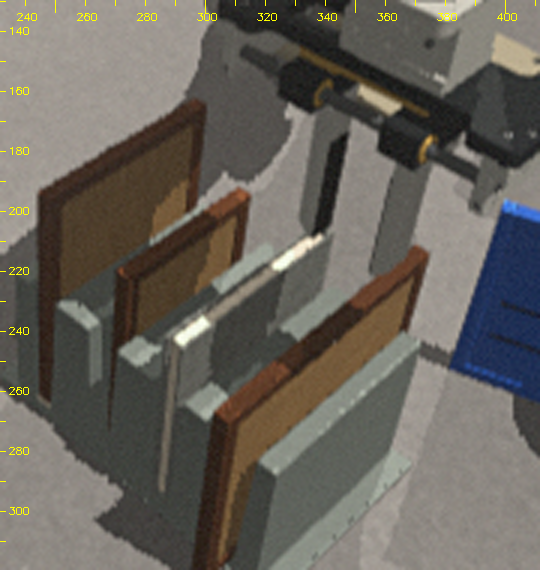

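The crop shows the fingers above the wide panel, with tips at about (338,205) and (357,220) straddling its top edge. The tall panel's measured top corners, (249,198) and (300,166), match those predicted for a fully seated panel, (247,197) and (300,165).

```bash
python3 -m jog '[[40,[-0.003,0.02,0],[0,0,0.004]],[40,[-0.003,0.04,0],[0,0,0.004]],[40,[-0.003,0.06,0],[0,0,0.004]],[40,[-0.003,0.08,0],[0,0,0.004]],[40,[-0.003,0.094,0],[0,0,0.004]],[40,[-0.003,0.094,0],[0,0,0.004]],[0,[-0.003,0.094,0],[0,0,0.004]],[0,[-0.003,0.094,0],[0,0,0.004]],[0,[-0.003,0.094,0],[0,0,0.004]],[0,[-0.003,0.094,0],[0,0,0.004]]]' 35
```

```text
t: 14.98
tool_pos: [0.4803, 0.3018, 0.1338]
tool_rot: [-0.039, 0.04, -0.706, 0.706]
wrist_force: [-0.2, -0.1, 4.0]
grip_width: 0.127
```

```bash
python3 -m jog '[[0,[0,-0.005,0],[0,0,0]],[0,[0,-0.02,0],[0,0,0]],[0,[0,-0.04,0],[0,0,0]],[0,[0,-0.065,0],[0,0,0]],[0,[0,-0.09,0],[0,0,0]],[0,[0,-0.115,0],[0,0,0]],[0,[0,-0.14,0],[0,0,0]],[0,[0,-0.165,0],[0,0,0]],[0,[0,-0.19,0],[0,0,0]],[0,[0,-0.215,0],[0,0,0]],[0,[0,-0.23,0],[0,0,0]],[0,[0,-0.23,0],[0,0,0]]]' 35
python3 - <<'E'
from h import *
p,R,s=now();print(s["joint_pos"])
print(rel(*pose([.53,-.05,.37],-30,90,1,False)))
print(rel(*pose([.46,-.326,.37],4,90,1,False)))
E
```

```text
t: 16.48
tool_pos: [0.4811, 0.3017, 0.3643]
tool_rot: [-0.039, 0.04, -0.706, 0.706]
wrist_force: [0.2, 0.5, -2.7]
grip_width: 0.125
[-1.2177  0.5334  1.0309  1.5249 -0.4632  1.3487 -1.6045]
(array([-0.0097, -0.0055,  0.355 ]), array([ 0.0002, -0.9362,  0.0015]))
(array([ 0.0905, -0.0053,  0.6215]), array([ 0.0007, -1.5296,  0.0015]))
```

```bash
python3 -m jog '[[0,[0,-0.01,0.02],[0,0,0]],[0,[0,-0.03,0.05],[0,-0.05,0]],[0,[-0.005,-0.035,0.09],[0,-0.15,0]],[0,[-0.01,-0.035,0.13],[0,-0.28,0]],[0,[-0.01,-0.035,0.18],[0,-0.42,0]],[0,[-0.01,-0.035,0.23],[0,-0.56,0]],[0,[-0.01,-0.035,0.28],[0,-0.7,0]],[0,[-0.01,-0.035,0.33],[0,-0.84,0]],[0,[0,-0.035,0.38],[0,-0.98,0]],[0,[0.01,-0.035,0.42],[0,-1.1,0]],[0,[0.02,-0.035,0.45],[0,-1.2,0]],[0,[0.025,-0.035,0.46],[0,-1.25,0]]]' 35
python3 - <<'E'
from h import *
p,R,s=now();print(s["joint_pos"])
# target placed pose, stand frame
a=np.radians(4);h=np.array([np.cos(a),np.sin(a),0]);O=np.array([.495,-.326,0]);l=np.radians(60)
u=-np.cos(l)*h+np.sin(l)*np.array([0,0,1.]);n=np.sin(l)*h+np.cos(l)*np.array([0,0,1.])
B=O+.0606*h+[0,0,.011]   # back foot edge
tcp=B+.006*n+.129*u
print("final tcp",tcp,"centre",B+.006*n+.0825*u)
for e in(.10,0):print(rel(*pose(tcp+n*e*.3+np.array([0,0,e]),4,60,1,False)))
E
```

```text
t: 17.98
tool_pos: [0.5044, -0.1623, 0.3989]
tool_rot: [0.442, -0.446, 0.551, -0.55]
wrist_force: [-0.4, 0.1, -3.0]
grip_width: 0.124
[-0.2548  0.3547  0.748   1.5495 -0.2405  1.3361  0.305 ]
final tcp [ 0.4963 -0.3259  0.1257] centre [ 0.5195 -0.3243  0.0854]
(array([0.1537, 0.1587, 0.0523]), array([ 0.5241, -0.2761,  0.0777]))
(array([0.1605, 0.2738, 0.0277]), array([ 0.5241, -0.2761,  0.0777]))
```

```bash
python3 -m jog '[[0,[0.03,0,0.01],[0,-0.05,0]],[0,[0.06,0,0.02],[0.05,-0.1,0]],[0,[0.09,0,0.03],[0.12,-0.16,0.02]],[0,[0.12,0.01,0.04],[0.2,-0.22,0.03]],[0,[0.14,0.03,0.045],[0.28,-0.26,0.04]],[0,[0.15,0.06,0.05],[0.36,-0.276,0.06]],[0,[0.154,0.09,0.052],[0.44,-0.276,0.07]],[0,[0.154,0.12,0.052],[0.51,-0.276,0.078]],[0,[0.154,0.145,0.052],[0.524,-0.276,0.078]],[0,[0.154,0.159,0.052],[0.524,-0.276,0.078]],[0,[0.154,0.159,0.052],[0.524,-0.276,0.078]]]' 35
python3 - <<'E'
from h import *
p,R,s=now()
a=np.radians(4);h=np.array([np.cos(a),np.sin(a),0]);w=np.array([-np.sin(a),np.cos(a),0]);l=np.radians(60)
u=-np.cos(l)*h+np.sin(l)*np.array([0,0,1.]);n=np.sin(l)*h+np.cos(l)*np.array([0,0,1.])
A=env.snapshot("scene");t=env.snapshot("top")
for nm,v in(("+y top",.1*w+.036*u),("-y top",-.1*w+.036*u),("+y bot",.1*w-.129*u),("-y bot",-.1*w-.129*u)):print(nm,"scene",proj(A,p+v+.006*n).round(1),"top",proj(t,p+v+.006*n).round(1))
print(rel(*pose([.4963,-.3259,.1257],4,60,1,False)),s["joint_pos"])
cv2.imwrite("pics/c7.png",np.hstack([tile(A,95,60,140,135,3),tile(t,310,120,120,135,3)]))
E
```

```text
t: 19.35
tool_pos: [0.5229, -0.3202, 0.2386]
tool_rot: [0.634, -0.366, 0.342, -0.589]
wrist_force: [-0.1, -0.1, -2.5]
grip_width: 0.129
+y top scene [181.7  84.6] top [355.6 174.3]
-y top scene [140.7  59.9] top [429.3 176.3]
+y bot scene [160.4 146.4] top [345.2 159.8]
-y bot scene [123.4 116.4] top [410.6 161.5]
(array([ 0.0033,  0.085 , -0.0822]), array([-0.001 ,  0.0021, -0.0024])) [ 0.4817  0.4224  0.3371  2.0173 -1.0358  0.6125  1.681 ]
```

View pics/c7.png

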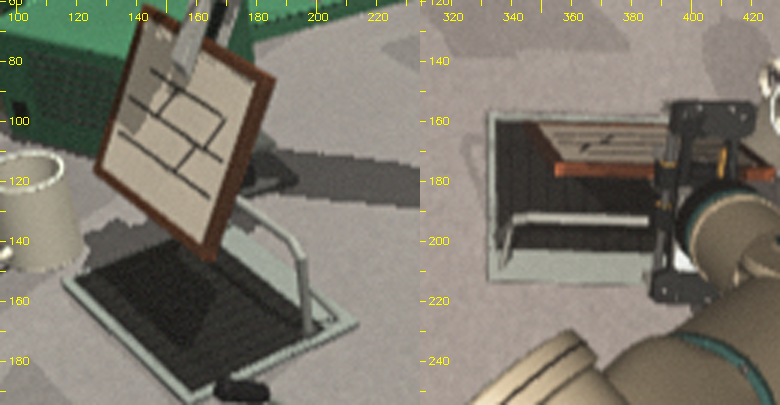

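The scene crop shows the wide panel over the mat, picture to the reader, foot from (127,117) to (163,147). The top view has its top edge at (355,176)-(428,178), close to prediction. Next I approach to about 12 mm off the bar.

```bash
python3 -m jog '[[0,[0.002,0.01,-0.005],[0,0,0]],[0,[0.003,0.025,-0.02],[0,0,0]],[0,[0.003,0.04,-0.035],[0,0,0]],[0,[0.003,0.05,-0.05],[0,0,0]],[0,[0.003,0.055,-0.06],[0,0,0]],[0,[0.003,0.058,-0.068],[0,0,0]],[0,[0.003,0.06,-0.07],[0,0,0]],[0,[0.003,0.06,-0.07],[0,0,0]]]' 35
python3 - <<'E'
from h import *
p,R,s=now();print(rel(*pose([.4963,-.3259,.1257],4,60,1,False)),s["joint_pos"],R.inv().apply(s["wrist_force"]))
E
```

```text
t: 20.45
tool_pos: [0.4954, -0.3254, 0.1536]
tool_rot: [0.635, -0.365, 0.34, -0.59]
wrist_force: [-0.1, -0.4, -2.2]
grip_width: 0.124
(array([ 0.0006,  0.0246, -0.0132]), array([-0.0019,  0.0027, -0.0026])) [ 0.9801  0.5424 -0.2927  2.1305 -1.0928  0.2595  1.8643] [ 0.4156  1.868  -1.2577]
```

```bash
python3 -m jog '[[0,[0,0.003,-0.003],[0,0,0]],[0,[0,0.006,-0.006],[0,0,0]],[0,[0,0.009,-0.008],[0,0,0]],[0,[0,0.012,-0.009],[0,0,0]],[0,[0,0.012,-0.009],[0,0,0]]]' 35
python3 - <<'E'
from h import *
p,R,s=now();print(rel(*pose([.4963,-.3259,.1257],4,60,1,False)),s["joint_pos"],R.inv().apply(s["wrist_force"]))
E
```

```text
t: 21.08
tool_pos: [0.494, -0.327, 0.141]
tool_rot: [0.636, -0.366, 0.343, -0.587]
wrist_force: [0.4, 0.5, -1.3]
grip_width: 0.126
(array([-0.0008,  0.0145, -0.0055]), array([ 0.0026,  0.0025, -0.0085])) [ 1.0085  0.5715 -0.3282  2.1314 -1.0993  0.2333  1.8863] [-0.4254  1.367  -0.3297]
```

Joints 5 and 6 are close to their limits at 60 degrees. So I hold the panel a few degrees steeper, set its foot at the position that gives 60 degrees, and let it settle onto the bar as the fingers open.

```bash
cat >> h.py <<'E'
def place(lean,foot=.0606,dz=0,yaw=4,O=(.495,-.326,0),grip=.129):
    a=np.radians(yaw);h=np.array([np.cos(a),np.sin(a),0]);l=np.radians(lean)
    u=-np.cos(l)*h+np.sin(l)*np.array([0,0,1.]);n=np.sin(l)*h+np.cos(l)*np.array([0,0,1.])
    return pose(np.array(O)+foot*h+[0,0,.011+dz]+.006*n+grip*u,yaw,lean,1,False)
E
python3 - <<'E'
from h import *
for l,d in((65,.012),(65,0),(66,.012)):print(l,d,place(l,dz=d)[0],*rel(*place(l,dz=d)))
E
```

```text
65 0.012 [ 0.5065 -0.3252  0.1424] [-0.0008  0.005   0.0117] [-0.0847  0.0029 -0.0083]
65 0 [ 0.5065 -0.3252  0.1304] [-0.0008  0.0155  0.0057] [-0.0847  0.0029 -0.0083]
66 0.012 [ 0.5086 -0.3251  0.1433] [-0.0008  0.0054  0.0139] [-0.1022  0.0029 -0.0083]
```

```bash
python3 -m jog '[[0,[0,-0.003,0.005],[-0.02,0,0]],[0,[0,0,0.009],[-0.04,0,-0.004]],[0,[0,0.003,0.011],[-0.07,0.003,-0.008]],[0,[0,0.005,0.012],[-0.085,0.003,-0.008]],[0,[0,0.005,0.012],[-0.085,0.003,-0.008]]]' 35
python3 - <<'E'
from h import *
p,R,s=now();print(*rel(*place(65,dz=0)),s["joint_pos"],R.inv().apply(s["wrist_force"]),np.degrees(np.arcsin(-R.as_matrix()[2,1])))
E
```

```text
t: 21.7
tool_pos: [0.5075, -0.3252, 0.143]
tool_rot: [0.617, -0.393, 0.366, -0.575]
wrist_force: [0.3, 0.1, -2.6]
grip_width: 0.127
[-0.0001  0.011  -0.0062] [-0.0002  0.0019 -0.0008] [ 0.7503  0.5481 -0.0584  2.0627 -0.9222  0.342   1.6265] [-0.0869  2.4982 -0.8513] 64.98918405748596
```

Margins are healthy again. I now probe for the bar with the panel's back to check where the stand is. Contact is expected about 15 mm along the tool's -z.

```bash
f='import sys
from h import *
p,R,s=now();print(p,R.inv().apply(s["wrist_force"]),s["joint_pos"][4:6])'
python3 -m jog '[[0,[0,0,-0.005],[0,0,0]],[0,[0,0,-0.01],[0,0,0]],[0,[0,0,-0.0125],[0,0,0]],[0,[0,0,-0.0125],[0,0,0]]]' 35 >/dev/null; python3 -c "$f"
python3 -m jog '[[0,[0,0,-0.0015],[0,0,0]],[0,[0,0,-0.0015],[0,0,0]]]' 35 >/dev/null; python3 -c "$f"
python3 -m jog '[[0,[0,0,-0.0015],[0,0,0]],[0,[0,0,-0.0015],[0,0,0]]]' 35 >/dev/null; python3 -c "$f"
```

```text
[ 0.4951 -0.3271  0.1375] [ 0.0173  2.3964 -1.2173] [-0.9462  0.3216]
[ 0.4946 -0.3271  0.1373] [0.6357 2.5097 0.9809] [-0.9495  0.3193]
[ 0.4944 -0.3271  0.1373] [0.6307 1.7963 4.2693] [-0.9534  0.317 ]
```

Contact came about 2 mm earlier than predicted, so the stand's x becomes 0.4968. I back off and set the foot down at 63 degrees.

```bash
python3 - <<'E'
from h import *
O=(.4968,-.326,0)
for l,d in((63,.01),(63,0.002),(63,-.001)):print(l,d,place(l,dz=d,O=O)[0],*rel(*place(l,dz=d,O=O)))
E
```

```text
63 0.01 [ 0.5042 -0.3255  0.1387] [-0.0009  0.0029  0.0095] [0.0326 0.0007 0.0004]
63 0.002 [ 0.5042 -0.3255  0.1307] [-0.0009  0.0101  0.0061] [0.0326 0.0007 0.0004]
63 -0.001 [ 0.5042 -0.3255  0.1277] [-0.0009  0.0129  0.0048] [0.0326 0.0007 0.0004]
```

```bash
python3 -m jog '[[0,[-0.001,0,0.006],[0,0,0]],[0,[-0.001,0.002,0.01],[0.015,0,0]],[0,[-0.001,0.004,0.0105],[0.033,0,0]],[0,[-0.001,0.007,0.009],[0.033,0,0]],[0,[-0.001,0.01,0.0072],[0.033,0,0]],[0,[-0.001,0.01,0.0072],[0.033,0,0]]]' 35
python3 - <<'E'
from h import *
p,R,s=now();O=(.4968,-.326,0);print(*rel(*place(63,dz=0,O=O)),s["joint_pos"][4:6],R.inv().apply(s["wrist_force"]),np.degrees(np.arcsin(-R.as_matrix()[2,1])))
E
```

```text
t: 23.45
tool_pos: [0.503, -0.3251, 0.1298]
tool_rot: [0.623, -0.383, 0.357, -0.581]
wrist_force: [-0.8, 1.0, -2.3]
grip_width: 0.125
[0.0005 0.0015 0.0005] [ 0.0028 -0.0004 -0.0007] [-1.0379  0.2632] [-1.0872  1.7302 -1.6594] 63.16025740725267
```

```bash
f='from h import *
p,R,s=now();print(p,s["wrist_force"],s["joint_pos"][4:6])'
python3 -m jog '[[0,[0,0.001,0.0005],[0,0,0]],[0,[0,0.0018,0.0005],[0,0,0]],[0,[0,0.0018,0.0005],[0,0,0]]]' 35 >/dev/null; python3 -c "$f"
python3 -m jog '[[0,[0,0.001,-0.0005],[0,0,0]],[0,[0,0.001,-0.0005],[0,0,0]]]' 35 >/dev/null; python3 -c "$f"
python3 -m jog '[[0,[0,0.001,-0.0005],[0,0,0]],[0,[0,0.001,-0.0005],[0,0,0]]]' 35 >/dev/null; python3 -c "$f"
```

```text
[ 0.5047 -0.325   0.1289] [-0.3938 -0.4569 -2.4918] [-1.0422  0.2604]
[ 0.5047 -0.3249  0.1285] [-4.0843  1.0543  4.6964] [-1.0469  0.2581]
[ 0.5047 -0.3249  0.1284] [-9.026   2.4812 15.1758] [-1.0516  0.2563]
```

The foot is on the mat. I relieve the press and open slowly so the back finger lets the panel down onto the bar.

```bash
python3 -m jog '[[0,[0,-0.0012,0.0006],[0,0,0]],[14,[0,-0.0012,0.0006],[0,0,0]],[16,[0,-0.0012,0.0006],[0,0,0]],[18,[0,-0.0012,0.0006],[0,0,0]],[20,[0,-0.0012,0.0006],[0,0,0]],[22,[0,-0.0012,0.0006],[0,0,0]],[25,[0,-0.0012,0.0006],[0,0,0]],[28,[0,-0.0012,0.0006],[0,0,0]],[32,[0,-0.0012,0.0006],[0,0,0]],[36,[0,-0.0012,0.0006],[0,0,0]],[40,[0,-0.0012,0.0006],[0,0,0]],[44,[0,-0.0012,0.0006],[0,0,0]]]' 10
python3 - <<'E'
from h import *
p,R,s=now();print(s["joint_pos"][4:6])
A=env.snapshot("scene");t=env.snapshot("top")
cv2.imwrite("pics/c8.png",np.hstack([tile(A,95,60,140,135,3),tile(t,310,120,120,135,3)]))
E
```

```text
t: 25.82
tool_pos: [0.5047, -0.3251, 0.1281]
tool_rot: [0.623, -0.383, 0.357, -0.581]
wrist_force: [0.5, 0.1, -0.4]
grip_width: 0.433
[-1.0481  0.2588]
```

View pics/c8.png

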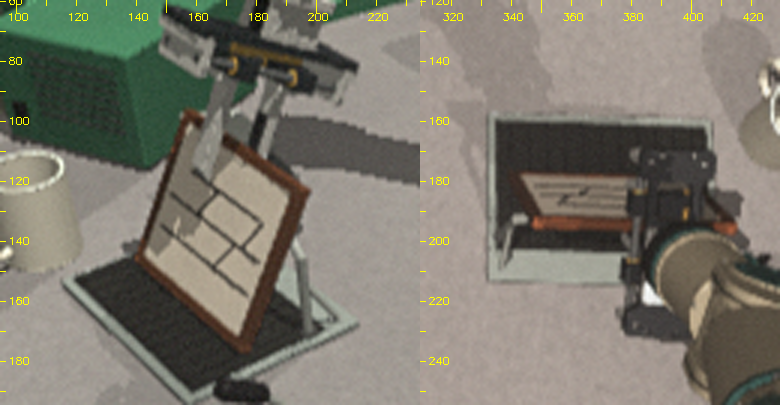

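The crop shows the wide panel leaning on the bar, foot from (142,145) to (176,176), with the fingers open around its top edge and no load on the wrist. I withdraw along the fingers.

```bash
python3 -m jog '[[46,[0,-0.01,0],[0,0,0]],[46,[0,-0.025,0],[0,0,0]],[46,[0,-0.045,0],[0,0,0]],[46,[0,-0.07,0],[0,0,0]],[46,[0,-0.1,0],[0,0,0]],[46,[0,-0.13,0],[0,0,0]],[46,[0,-0.16,0],[-0.1,0,0]],[46,[-0.05,-0.18,0],[-0.2,0,0]],[46,[-0.1,-0.19,0],[-0.3,0,0]],[46,[-0.15,-0.2,0],[-0.4,0,0]],[46,[-0.2,-0.2,0],[-0.45,0,0]],[46,[-0.2,-0.2,0],[-0.45,0,0]]]' 
python3 - <<'E'
from h import *
O=np.array([.4968,-.326,0]);a=np.radians(4);h=np.array([np.cos(a),np.sin(a),0]);w=np.array([-np.sin(a),np.cos(a),0]);l=np.radians(60)
u=-np.cos(l)*h+np.sin(l)*np.array([0,0,1.]);n=np.sin(l)*h+np.cos(l)*np.array([0,0,1.]);B=O+.0606*h+[0,0,.011]
A=env.snapshot("scene");t=env.snapshot("top")
for e in(1,-1):
  print(e,"foot front",*(proj(c,B+.012*n+e*.1*w).round(1) for c in(A,t)),"top front",*(proj(c,B+.012*n+e*.1*w+.165*u).round(1) for c in(A,t)),"top back",proj(t,B+e*.1*w+.165*u).round(1))
cv2.imwrite("pics/c9.png",np.hstack([tile(A,110,85,100,110,4),tile(t,325,140,100,110,4)]))
E
```

```text
t: 27.42
tool_pos: [0.4008, -0.1282, 0.307]
tool_rot: [0.524, -0.514, 0.476, -0.485]
wrist_force: [0.6, 0.1, 0.7]
grip_width: 0.46
1 foot front [173.4 176.6] [340.  176.7] top front [193.6 121.5] [349.  192.1] top back [348.6 196. ]
-1 foot front [137.9 145.9] [400.9 178.4] top front [154.5  95. ] [417. 194.] top back [416.5 197.9]
```

View pics/c9.png

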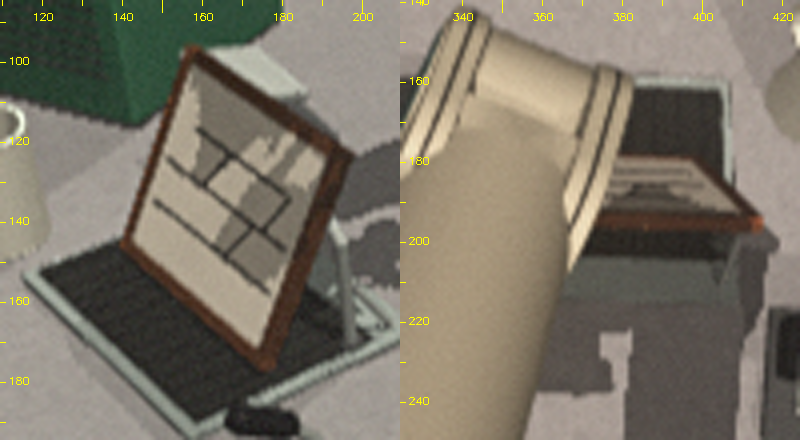

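The scene crop shows the panel leaning square on the bar by itself, with foot corners (140,145) and (175,176) and top corners (156,97) and (194,122), within 2 px of the 60-degree prediction. I move the arm aside for a clear final measurement.

```bash
python3 -m jog '[[46,[-0.03,-0.04,0],[0,0,0]],[46,[-0.08,-0.08,0.02],[0,0,0]],[46,[-0.13,-0.1,0.04],[0,0,0]],[46,[-0.18,-0.1,0.04],[0,0,0]],[46,[-0.23,-0.1,0.04],[0,0,0]],[46,[-0.26,-0.1,0.04],[0,0,0]],[46,[-0.26,-0.1,0.04],[0,0,0]]]' 
python3 - <<'E'
from h import *
A=env.snapshot("scene");t=env.snapshot("top")
a=tile(t,325,140,100,110,4);b=tile(A,110,85,100,110,4)
cv2.imwrite("pics/c10.png",np.vstack([np.hstack([b,a])[:400],cv2.resize(A["color"][85:330,80:400,::-1],(262,200)).copy() if 0 else np.hstack([cv2.resize(A["color"][100:300,100:400,::-1],(300,200)),cv2.resize(t["color"][60:310,130:430,::-1],(240,200)),np.zeros((200,260,3),np.uint8)])]))
E
```

```text
t: 28.4
tool_pos: [0.4204, 0.1301, 0.4071]
tool_rot: [0.522, -0.512, 0.478, -0.487]
wrist_force: [-0.1, 0.1, 0.4]
grip_width: 0.457
```

View pics/c10.png

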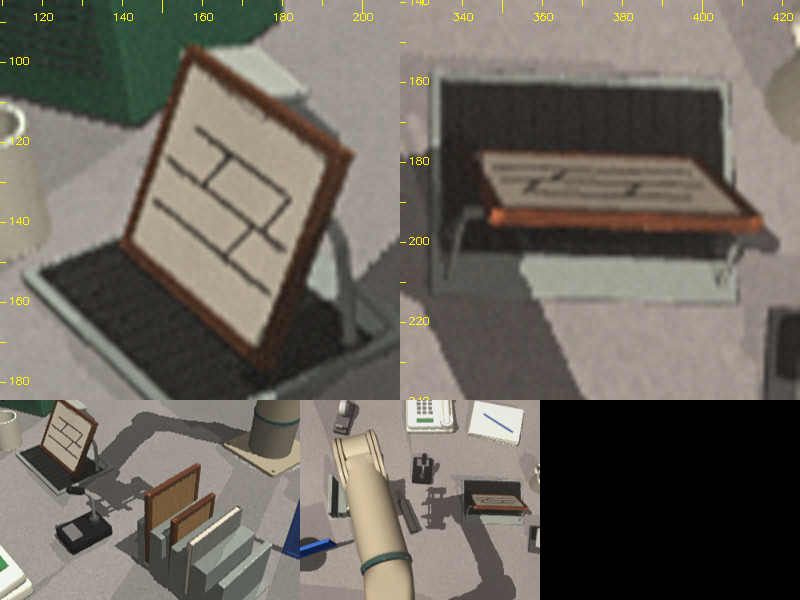

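The view is now clear, and the mic, stapler, log book and narrow panel look unmoved. My eye-read foot corners in the top view disagree with the known 200 mm width, so I measure the corners numerically.

```bash
python3 - <<'E'
from h import *
A=env.snapshot("scene");t=env.snapshot("top")
def quad(c,x,y,w,h):
    im=c["color"][y:y+h,x:x+w].astype(int);r,g,b=im[...,0],im[...,1],im[...,2]
    m=((r>g*1.35)&(r-b>18)).astype(np.uint8)
    k=max(cv2.findContours(m,0,1)[0],key=cv2.contourArea);hull=cv2.convexHull(k)
    for e in np.arange(1,8,.25):
        q=cv2.approxPolyDP(hull,e,True)
        if len(q)<=4:break
    return (q[:,0]+[x,y]),cv2.approxPolyDP(hull,1.2,True)[:,0]+[x,y]
for n,r in(("scene",(A,130,88,75,100)),("top",(t,330,165,95,45))):
    q,d=quad(*r);print(n,q.tolist(),d.tolist())
for nm,b,c in(("top -y",(156.4,97.1),(415.1,193.6)),("top +y",(193.9,122.1),(347.5,192.1)),("foot -y",(140.1,144.6),(397.6,179.1)),("foot +y",(175.4,176),(344.4,177.9))):
    print(nm,*tri(A,b,t,c))
print("foot at z .017 scene",onz(A,(140.1,144.6),.017),onz(A,(175.4,176),.017))
E
```

```text
scene [[157, 97], [197, 123], [173, 174], [140, 146]] [[157, 97], [161, 98], [197, 123], [175, 173], [173, 174], [164, 168], [140, 146]]
top [[415, 196], [348, 196], [345, 184]] [[415, 196], [408, 198], [348, 196], [345, 184], [414, 194]]
top -y [ 0.4921 -0.4209  0.1561] 0.004134514187504059
top +y [ 0.4787 -0.2232  0.1598] 0.0015752263905652888
foot -y [ 0.5699 -0.4083  0.0262] 0.003083542726102181
foot +y [ 0.555  -0.2335  0.0105] 0.011228779106646849
foot at z .017 scene [ 0.5662 -0.4237  0.017 ] [ 0.555  -0.2204  0.017 ]
```

The foot edge measures 204 mm wide (200 true), with its centre within about 3 mm of the stand's centre line and yaw about 3-4 degrees against the stand's 4. Lean comes out at about 60-62 degrees. The robot is clear, so I hand the job in.

```bash
python3 - <<'E'
from plant import env
s=env.get_state();print(s["t"],s["wrist_force"]);print(env.finish_job())
E
```

```text
28.6 [-0.38402642 -0.68048312  0.21042649]
the job is handed in; nothing more can be done
None
```

I swapped the panels and handed the job in at 28.6 s, with the arm clear and nothing in the gripper. The hand-in gives no verdict.

- **Tall panel:** It came off the stand and stands upright in the empty slot. The floor contact showed on the wrist force, and after release its top corners were within 2 px of the pose for a fully seated panel.
- **Wide panel:** It stands on the mat with its back against the bar and its picture to the reader. Near 60 degrees two joints came close to their limits. I therefore set the foot down at 63 degrees, where a contact probe of the bar said it would end up at 60, and let it down onto the bar with the back finger as the gripper opened.
- **Last checks of the wide panel:** It stood by itself in the last two views.

| Check | Result |
|---|---|
| Centring | within about 3 mm of the stand's centre line |
| Squareness | within about 1 degree |
| Lean from the contact probe | 60 degrees |
| Lean from the images | about 61–62 degrees, with 1–2 degrees of pixel noise |

- **Check that disagreed:** The top view could not resolve the panel's dark foot corners against the mat. Triangulating the foot from both views was off by up to 11 mm, so I relied on the scene view for the foot.
- **Other things:** By eye, the log book, narrow panel, microphone and stapler had not moved.

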